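# Clamp a block in the quarter-turn jig and hold it

### The arm

A 6-joint arm with a two-finger parallel gripper is mounted at the origin on a cart in front of the work surface, level with it; the furniture and walls round the work are solid. World frame = base frame: x ahead of the robot, y to its left, z up, the work surface at z = 0. Lengths are in m, angles in degrees, forces in N, time in s.
With the tool pointing down it reaches from about 0.375 to 0.9 m from the base axis. Payload 3.1 kg.
Tool frame: the origin (TCP) lies at the very end of the fingers, on their centre line; the grasp point (between the pads) lies 19 mm behind it; z points along the fingers, y is the line along which they close (so a half turn about z gives the same grasp; the last joint's range is limited). The gripper opens to 85 mm and grips with 20 to 120 N. Pads are 22 mm wide; open, the fingers measure 114 mm over their backs; the gripper's body (76 mm by 85 mm) begins 54 mm behind the grasp point. The pads swing forward as they close: fully open they stand 13 mm farther back than shut.
Start: joints at [-87.462, 30.224, 82.088, -0, 67.689, -10.227], TCP at [0.138, -0.61, 0.231] pointing down, gripper open.
Joint ranges: [-176.69, 176.69], [-43.24, 126.21], [12.49, 139.97], [-82, 262], [0, 151.66], [-163.58, 163.58]. Speed limits (degrees/s): [159.86, 159.86, 180, 180, 180, 180].

### API

Orientations are given as [roll, pitch, yaw] about the fixed x, y, z axes, in that order (R = Rz(yaw) Ry(pitch) Rx(roll)).
In Python, from workcell import get_state, capture, calibration, hand_in, boxes_of, outline_of gives the robot as it stands. The module is installed in compiled form; this text tells all that it offers.
- The arm moves only by the tool servo_tool, never from a script. Its argument "plan" is a list of rows, each a list of 5 numbers: the shift along the tool's x, y, z in mm, then the turn about the tool's z in degrees, then the finger opening in mm, from 0 to 85.4. In form: [[tx, ty, tz, yaw, hand], ...]. A call has 1 to 8 rows; each row shifts and turns the commanded pose from where the row before left it, along the tool's axes as they then stand; what a row does not reach is not made up. A row lasts 1/8 s, in which the tool goes at most 62.5 mm and 10.7 degrees, less where a joint would pass 70% of its speed; a pose out of reach is approached as far as the arm can. A call is refused whole if a number of a shift passes 62.5 or a number of a turn 10.7, either way. A call with a gripper value outside its range is refused whole. The fingers move at their own pace and stop on an object; "grip_force" is the grip in N (left out, the last holds). Time passes only in rows, so rows that do not move let the fingers close. It gives the time, the measured TCP pose, the force, the opening and the grip force at its end, in the units of the state.
- get_state(): the state, without advancing time (a new reading comes with each control period).
- capture(name): name is "scene" or "top"; returns the picture (420x560x3 uint8, red, green, blue); there is no depth.
- calibration(name): a dict with "fx", "fy", "cx", "cy" (pixels), "R" (3x3) and "t" (3): a world point X has camera coordinates R X + t. Camera axes: x right, y down, z forward; pixel columns grow to the right and rows downward; lengths in m; the calibration is good to about 2 mm. A picture is of the moment at which its call begins. calibration takes no time and is no camera call.
- hand_in(): hands the job in; it is judged then, once.
Trained networks look in the newest picture that a camera, given by its name, has taken for a name from the list of things; names that differ only in an ending like _2 or _b are one class to them, and where a whole thing is asked for, a point or a joint stands for the part that bears it (a point fixed in the world has none). Each returns a list of dicts, best first, with "score" (0 to 1); they miss things now and then, are a little off and sometimes report something else, mostly with a low value. They report only what shows in the picture. A call takes as long as a camera call. They do not tell look-alikes from the thing itself.
- boxes_of(name, camera): "box" ([left, top, right, bottom] in pixels, round what is visible of it).
- outline_of(name, camera): "mask" (420x560 bool, what is visible of it) and "box" ([left, top, right, bottom] in pixels, round what is visible of it).
The state is a dict: "time": time; "joint_pos": joint angles; "joint_velocities": joint speeds; "tau": joint torques, N m; "eef_pos": TCP position; "eef_rot": TCP orientation; "ft_force": force on the tool from outside, world axes, zero at the start; "torque": the same for the moment, N m; "gripper_width": finger opening in m; "grip_force": force on a finger pad.
Only numpy, scipy, OpenCV 4.12 (cv2) and the standard library are available. Lean on these libraries where they do the work, as an engineer would, in place of code of your own. Each camera call takes 0.05 s, during which the arm holds its last target. There are 200 camera calls.

### The job

First set the short wooden block down flat and square in the pocket of the clamping jig and let go of it. Then take the bayonet key from its stand, push it fully into the slotted opening of the jig against the spring and twist it clockwise (seen from above) a quarter turn until it stops, so that the jaw clamps the block. The jig springs back when let go, so finish while still holding the key in and turned; leave the other loose things where they are.

Things in the scene. Friction and masses are not known exactly. Their poses are not given: they have to be found in the camera images.
- block: Plain softwood block, 46x46 mm footprint, 60 mm tall, standing upright on the bench; the shorter of the two loose wood blocks. Origin: centre of its underside, z up, x and y square to its sides.
- jig: Clamping jig screwed to the bench (does not move): a plywood base 110 (its x) x 205 (its y) x 12 mm. On its +y half a pocket of light wooden walls, on its -y half a square metal housing 64x64 mm, top 60 mm above the bench. Origin: under the middle of the base, z up; y runs from the housing to the pocket.
- jig_pocket (a point): Middle of the seat on the pocket floor, 12 mm above the bench, 50 mm along the jig's +y from its origin; axes as the jig's. Pocket 51 mm wide (x); fixed end wall 23 mm from here at +y, open sprung jaw 28 mm away at -y, so the free length's middle is 2.5 mm toward -y. Walls rise 18 mm. The block's base centre belongs here, sides parallel to the walls.
- jig_mouth (a point): Centre of the bayonet opening, at the top of the housing's 8 mm steel cover plate, 60 mm above the bench, 60 mm along the jig's -y from its origin. A round bore 27 mm across with a slot 13 mm wide and 44 mm long through it, along the jig's x. A spring plunger meets the key's foot 12 mm below this point.
- key: Bayonet key, 68 mm tall, 0.16 kg, upright in its stand. Steel shank 24 mm across, tapered foot; two lugs at the foot (40 mm over both, 10 mm wide, tops 10 mm above the foot). Origin: centre of the foot's underside, z up; lugs and bar grip both lie along its x (either way round is the same). It enters the opening with its lugs along the slot.
- stand: Fixed wooden stand 70x70x34 mm with a round hole 44 mm across, floor 8 mm above the bench, in which the key stands. Origin: centre of its underside.
- plunger (a joint): Spring plunger under the key: 0 up, grows pressed, 0.012 m at the bottom. The key can turn once its foot is 18 mm below the cover plate's top (plunger 0.006); it bottoms at 24 mm; 21 or 22 mm is right. The push takes 3 to 9 N.
- rotor (a joint): Rotor in the housing, turned by the key's lugs: 0 at rest, grows clockwise from above to 1.35 rad at the stop; a spring turns it back. From entry the key meets it after about 0.17 rad and stops at about 1.52 rad; the twist takes up to about 0.25 N m.
- jaw: Jaw pad, light wood 44x8x17 mm, between the housing and the pocket; the rotor drives it up to 10 mm toward the pocket (jig's +y) and it presses the block with about 10 N. It is moved by the key only. Origin: on the jig's middle line, 28 mm toward -y from the pad.
- tall_block: Bystander: the taller softwood block, 48x48x92 mm. Origin: centre of its underside.
- tape: Bystander: yellow tape measure, 83x36x64 mm. Origin: centre of its underside.
- key_grip (a point): Centre of the key's dark bar grip on top of the shank, 53 mm above the foot. The bar is 56 mm long (key's x), 16 mm thick (y), 30 mm high (from 38 to 68 mm above the foot). Axes as the key's.
Not all that is in view belongs to the job. There is more than one size of the block; the job needs the middle-sized.

How it is judged:
By the outcome, as a careful person would: the job done as asked, in the order asked, and still so for the second after the job is handed in, while the arm keeps its last pose, push and grip.
It also fails if it takes over 59 s, if anything falls off the work surface, if the arm or the gripper's body presses on something with over 40 N, if the wrist force passes 120 N, or if a joint passes its speed limit or range.

## Working session

There is one attempt and no reset: what is moved stays moved. The work goes in short steps, Python scripts to look and compute and a tool call to move; the robot and the scene stay as the last step left them, time stands still between calls to the robot, and variables do not carry over. Pictures are saved under pics/ and viewed, at most 10 in all, crops included, and the job is handed in when it is done.

Besides the shell and the picture viewer there is one more tool, called after "Call:" as name(argument=value, ...) on one line, values as JSON. servo_tool: Moves the arm, as the interface text tells. Its arguments: {"type":"object","properties":{"plan":{"type":"array"},"grip_force":{"type":"number"}},"required":["plan"]}

```bash
mkdir -p pics; python3 - <<'E'
from workcell import *
import cv2,numpy as np
for n in ("scene","top"):
    im=capture(n); cv2.imwrite(f"pics/{n}0.png",im[...,::-1])
    c=calibration(n); print(n,c["fx"],c["cx"],c["cy"],np.round(-c["R"].T@c["t"],3),np.round(c["R"],2).tolist())
    for o in("block","jig","key","stand","tall_block","tape"):
        print(o,[(np.round(b["box"]).tolist(),round(b["score"],2)) for b in boxes_of(o,n)[:4]])
s=get_state();print(s["time"],s["eef_pos"],s["eef_rot"])
E
```

```text
scene 421.2890708835051 287.84397597399527 212.29603668580936 [-0.284  0.576  0.616] [[-0.52, -0.85, 0.0], [-0.42, 0.26, -0.87], [0.74, -0.46, -0.49]]
block [([122.0, 268.0, 164.0, 322.0], 0.91), ([188.0, 255.0, 211.0, 292.0], 0.73), ([180.0, 239.0, 202.0, 262.0], 0.71)]
jig [([274.0, 208.0, 357.0, 265.0], 0.87)]
key []
stand []
tall_block [([194.0, 198.0, 226.0, 240.0], 0.59)]
tape [([351.0, 170.0, 366.0, 187.0], 0.62)]
top 507.9256348495356 287.7960427529468 209.21989236093145 [0.465 0.065 1.416] [[-0.0, -1.0, 0.01], [-1.0, 0.0, -0.07], [0.07, -0.01, -1.0]]
block [([111.0, 242.0, 151.0, 269.0], 0.85), ([165.0, 234.0, 194.0, 254.0], 0.72), ([182.0, 202.0, 194.0, 218.0], 0.57), ([320.0, 238.0, 321.0, 239.0], 0.35)]
jig [([260.0, 223.0, 341.0, 272.0], 0.97)]
key [([430.0, 232.0, 446.0, 252.0], 0.5)]
stand [([417.0, 229.0, 449.0, 262.0], 0.65)]
tall_block [([202.0, 168.0, 232.0, 190.0], 0.68), ([167.0, 235.0, 188.0, 254.0], 0.24)]
tape [([403.0, 166.0, 417.0, 196.0], 0.7)]
0.7 [ 0.13813395 -0.60950782  0.23136571] [ 1.79996818e+02 -3.06663058e-04  1.27640958e+01]
```

View pics/scene0.png

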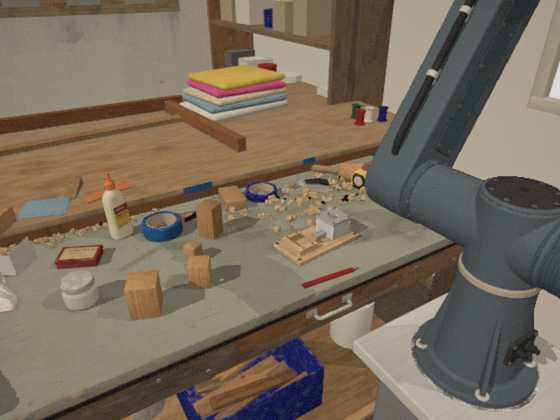

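View pics/top0.png

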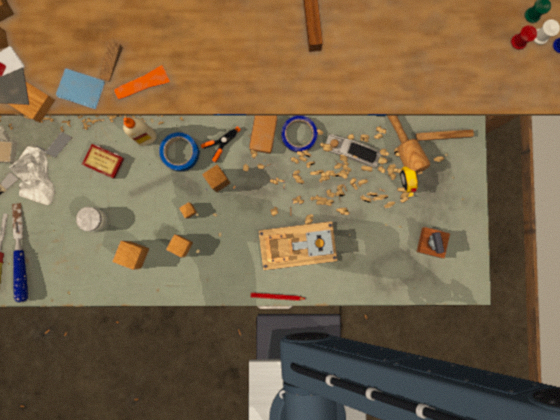

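Candidates for the block, as top / scene pixels: large cube (129,254)/(144,295), medium (178,245)/(200,271), tiny (187,210)/(192,249), tall (215,177)/(209,219) and a lying block (262,134). I choose the medium one at (178,245). Its 17–20 px width fits 46 mm, and I'll check it with a crop and a size fit.

```bash
cat > h.py <<'E'
from workcell import *
import cv2,numpy as np
from scipy.optimize import minimize
C={n:calibration(n) for n in("scene","top")}
def proj(n,P):
    c=C[n];q=np.asarray(P)@np.array(c["R"]).T+c["t"]
    return np.c_[c["fx"]*q[:,0]/q[:,2]+c["cx"],c["fy"]*q[:,1]/q[:,2]+c["cy"]]
def ray(n,uv,z):
    c=C[n];R=np.array(c["R"]);o=-R.T@c["t"];d=R.T@[(uv[0]-c["cx"])/c["fx"],(uv[1]-c["cy"])/c["fy"],1]
    return o+d*(z-o[2])/d[2]
def box(x0,x1,y0,y1,z0,z1): return np.array([[x,y,z] for x in(x0,x1) for y in(y0,y1) for z in(z0,z1)])
def cyl(r,z0,z1): 
    a=np.arange(0,6.28,.2);return np.array([[r*np.cos(t),r*np.sin(t),z] for t in a for z in(z0,z1)])
def place(P,p,z=0):
    c,s=np.cos(p[2]),np.sin(p[2]);return P@np.array([[c,-s,0],[s,c,0],[0,0,1]]).T+[p[0],p[1],z]
S=8
def render(n,parts,p,win,z=0):
    x0,y0,x1,y1=win;im=np.zeros(((y1-y0)*S,(x1-x0)*S),np.uint8)
    for P in parts:
        q=(proj(n,place(P,p,z))+.5-[x0,y0])*S
        cv2.fillConvexPoly(im,cv2.convexHull(np.round(q).astype(np.int32)),255)
    return cv2.resize(im,(x1-x0,y1-y0),interpolation=cv2.INTER_AREA)/255.
def fit(masks,parts,p0,z=0,fixyaw=False):
    wins={}
    for n,m in masks.items():
        ys,xs=np.nonzero(m);wins[n]=(max(xs.min()-12,0),max(ys.min()-12,0),min(xs.max()+13,560),min(ys.max()+13,420))
    def cost(v):
        p=[v[0],v[1],p0[2] if fixyaw else v[2]*10];e=0
        for n,m in masks.items():
            w=wins[n];e+=np.abs(render(n,parts,p,w,z)-m[w[1]:w[3],w[0]:w[2]]).sum()
        return e/sum(m.sum() for m in masks.values())
    best=None
    for dy in ([0] if fixyaw else np.radians([-30,-15,0,15,30])):
        v0=np.array([p0[0],p0[1],(p0[2]+dy)/10])
        r=minimize(cost,v0,method="Nelder-Mead",options=dict(initial_simplex=[v0,v0+[.01,0,0],v0+[0,.01,0],v0+[0,0,.015]],xatol=1e-4,fatol=1e-5))
        if best is None or r.fun<best.fun: best=r
    v=best.x;return v[0],v[1],(p0[2] if fixyaw else v[2]*10),best.fun
def mask(name,n,near):
    for o in outline_of(name,n):
        b=o["box"]
        if abs((b[0]+b[2])/2-near[0])<14 and abs((b[1]+b[3])/2-near[1])<14: return o["mask"]
BLOCK=[box(-.023,.023,-.023,.023,0,.06)]
JIG=[box(-.055,.055,-.1025,.1025,0,.012),box(-.032,.032,-.092,-.028,0,.06),box(-.033,.033,.02,.08,0,.03)]
STAND=[box(-.035,.035,-.035,.035,0,.034)]
KEYBAR=[box(-.028,.028,-.008,.008,.038,.068)]
KEY=KEYBAR+[cyl(.012,0,.04)]
E
python3 - <<'E'
from h import *
s=capture("scene");t=capture("top")
a=cv2.resize(s[225:325,110:240],None,fx=4,fy=4,interpolation=2);b=cv2.resize(t[215:285,250:450],None,fx=4,fy=4,interpolation=2)
c=np.zeros((280,800,3),np.uint8)
cv2.imwrite("pics/c1.png",cv2.cvtColor(b,4));
d=np.zeros((600,800,3),np.uint8);d[:280]=b;a=cv2.resize(a,(400,308));d[285:593,:400]=a;d[285:593,400:]=cv2.resize(s[190:267,270:370],(400,308),interpolation=2)
cv2.imwrite("pics/c1.png",d[...,::-1])
for nm,o,parts,nr,z in(("med","block",BLOCK,{"top":(179,244),"scene":(199,272)},0),("big","block",BLOCK,{"top":(130,255),"scene":(143,295)},0),("jig","jig",JIG,{"top":(300,247),"scene":(315,237)},0),("stand","stand",STAND,{"top":(433,245)},0),("key","key",KEYBAR,{"top":(438,242)},.008)):
    m={n:mask(o,n,nr[n]) for n in nr};m={n:x for n,x in m.items() if x is not None}
    if not m: print(nm,"none");continue
    p0=ray("top",nr["top"],.03);r=fit(m,parts,[p0[0],p0[1],0 if nm!="key" else .8],z)
    print(nm,list(m),np.round(r,4),round(np.degrees(r[2]),1))
    if nm=="key":
        r=fit(m,parts,[p0[0],p0[1],-.8],z);print(np.round(r,4))
E
```

```text
med ['top', 'scene'] [0.4659 0.3466 1.0904 0.0957] 62.5
big ['top', 'scene'] [ 0.4414  0.4769 -0.8112  0.347 ] -46.5
jig ['top', 'scene'] [0.4659 0.0274 0.1238 0.0361] 7.1
stand ['top'] [ 0.4723 -0.3435 -0.2426  0.7256] -13.9
key none
```

View pics/c1.png

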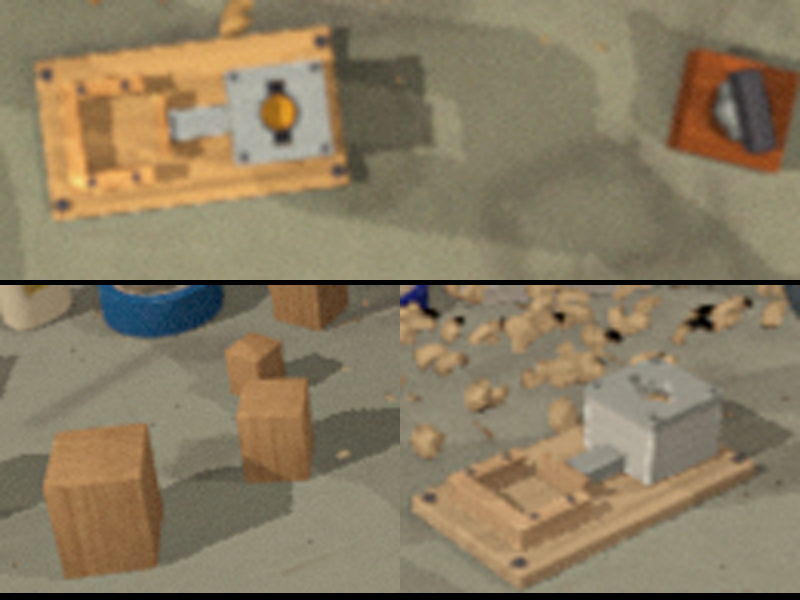

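The crop shows the medium block at scene crop (275,430) with the right upright proportions, clearly smaller than the cube at (105,500), so the choice stands. The key leans in its stand at crop (755,110), and the jig's slot shows at (278,112). Next I plan the path to the block.

```bash
cat > p.py <<'E'
from h import *
def rows(tgt,yaw,hand,pos=None,y0=None,step=60,nd=0,show=True):
    s=get_state();pos=np.array(s["eef_pos"] if pos is None else pos)*1.;y=s["eef_rot"][2] if y0 is None else y0
    d=(np.array(tgt)-pos)*1000;dy=(yaw-y+180)%360-180
    n=int(max(1,np.ceil(max(np.linalg.norm(d)/step,abs(dy)/10.5))));out=[]
    cur=np.zeros(3);cy=y
    for i in range(n):
        e=d*(i+1)/n-cur;c,q=np.cos(np.radians(cy)),np.sin(np.radians(cy))
        t=np.round([e[0]*c+e[1]*q,e[0]*q-e[1]*c,-e[2]],nd);a=np.round(-((y+dy*(i+1)/n)-cy),1 if nd else 0)
        cur+=[t[0]*c+t[1]*q,t[0]*q-t[1]*c,-t[2]];cy-=a
        out.append([*map(float,t),float(a),hand])
    if show: print(n);[print(out[k:k+8]) for k in range(0,n,8)]
    return pos+cur/1000,cy
def st():
    s=get_state();print("t",round(s["time"],2),"p",np.round(s["eef_pos"],4),"rot",np.round(s["eef_rot"],2),"F",np.round(s["ft_force"],1),"T",np.round(s["torque"],2),"w",round(s["gripper_width"],4),"g",round(s["grip_force"],1),"j",np.round(s["joint_pos"],0))
E
python3 - <<'E'
from p import *
a,y=rows((.47,-.3,.23),12.76,85);a,y=rows((.466,.347,.15),62.5,85,a,y);print(a,y)
E
```

```text
8
[[49.0, -29.0, 0.0, 0.0, 85], [49.0, -28.0, 0.0, 0.0, 85], [49.0, -29.0, 1.0, 0.0, 85], [49.0, -28.0, -0.0, 0.0, 85], [49.0, -29.0, -0.0, 0.0, 85], [49.0, -28.0, 0.0, 0.0, 85], [49.0, -29.0, 0.0, 0.0, 85], [49.0, -29.0, 0.0, 0.0, 85]]
11
[[13.0, -57.0, 7.0, -5.0, 85], [17.0, -57.0, 8.0, -4.0, 85], [22.0, -54.0, 7.0, -5.0, 85], [26.0, -53.0, 7.0, -4.0, 85], [30.0, -51.0, 8.0, -5.0, 85], [34.0, -48.0, 7.0, -4.0, 85], [37.0, -45.0, 7.0, -5.0, 85], [41.0, -42.0, 7.0, -4.0, 85]]
[[44.0, -39.0, 8.0, -5.0, 85], [47.0, -35.0, 7.0, -4.0, 85], [50.0, -32.0, 7.0, -5.0, 85]]
[0.46572258 0.34737547 0.15034108] 62.765055479177846
```

Call:
servo_tool(plan=[[49,-29,0,0,85],[49,-28,0,0,85],[49,-29,0,0,85],[49,-28,0,0,85],[49,-29,0,0,85],[49,-28,0,0,85],[49,-29,0,0,85],[49,-29,0,0,85]], grip_force=40)

```text
time: 2.2
eef_pos: [0.4712, -0.2984, 0.2316]
eef_rot: [180.0, -0.0, 12.8]
ft_force: [0.2, -2.0, 0.7]
gripper_width: 0.085
grip_force: 0.0
```

Call:
servo_tool(plan=[[13,-57,7,-5,85],[17,-57,8,-4,85],[22,-54,7,-5,85],[26,-53,7,-4,85],[30,-51,8,-5,85],[34,-48,7,-4,85],[37,-45,7,-5,85],[41,-42,7,-4,85]])

```text
time: 3.2
eef_pos: [0.4672, 0.1726, 0.1734]
eef_rot: [179.9, -0.1, 48.9]
ft_force: [0.8, 0.1, -1.0]
gripper_width: 0.0852
grip_force: 0.0
```

Call:
servo_tool(plan=[[44,-39,8,-5,85],[47,-35,7,-4,85],[50,-32,7,-5,85],[0,0,0,0,85],[0,0,0,0,85]])

```text
time: 3.82
eef_pos: [0.4653, 0.3471, 0.1511]
eef_rot: [-180.0, 0.1, 62.8]
ft_force: [-0.6, -0.8, 0.1]
gripper_width: 0.0848
grip_force: 0.0
```

```bash
python3 - <<'E'
from p import *
st()
s=capture("scene");t=capture("top")
d=np.zeros((600,800,3),np.uint8)
d[:280]=cv2.resize(t[215:285,250:450],(800,280),interpolation=2)
d[285:593,:400]=cv2.resize(s[200:310,130:273],(400,308),interpolation=2);d[285:593,400:]=cv2.resize(t[205:275,140:231],(400,308),interpolation=2)
cv2.imwrite("pics/c2.png",d[...,::-1])
for n,nr in(("top",(179,244)),("scene",(199,272))):
    m=mask("block",n,nr)
    if m is not None: print(n,m.sum(),np.round(fit({n:m},BLOCK,[.466,.347,1.09]),4))
m=mask("stand","top",(433,245))
if m is not None:print("stand",m.sum(),np.round(fit({"top":m},STAND,[.475,-.345,-.24]),4))
for o in outline_of("key","top")[:3]: print("key",o["box"],o["score"],o["mask"].sum())
for n in("top","scene"):
    m=mask("jig",n,{"top":(300,247),"scene":(315,237)}[n]);
    if m is not None: print("jig",n,np.round(fit({n:m},JIG,[.466,.027,.124]),4))
rows((.466,.347,.026),62.5,85,nd=1)
E
```

```text
t 3.83 p [0.4653 0.3471 0.1511] rot [-1.7999e+02  6.0000e-02  6.2800e+01] F [-0.6 -0.8  0.1] T [0.04 0.03 0.01] w 0.0848 g 0.0 j [26. 33. 93. -0. 54. 53.]
top 325 [0.4641 0.3468 1.0041 0.2334]
scene 773 [0.4659 0.3456 1.0975 0.0425]
stand 481 [ 0.4727 -0.3433 -0.2455  0.6088]
key [430.0, 232.3, 441.7, 254.9] 0.81 239
jig scene [0.4685 0.0245 0.1181 0.0439]
3
[[0.1, -0.1, 41.8, 0.1, 85], [0.1, -0.1, 41.9, 0.0, 85], [0.1, -0.0, 41.8, 0.1, 85]]
```

View pics/c2.png

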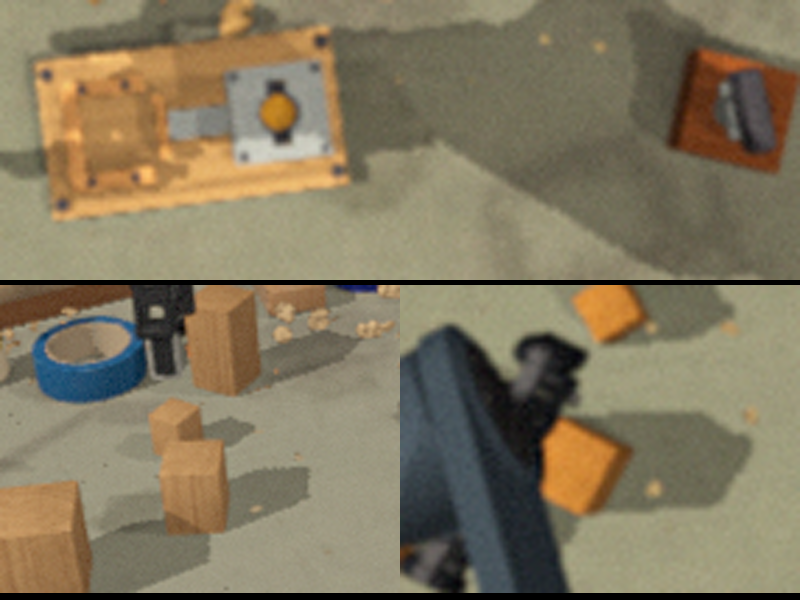

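The medium block is clear of its neighbours, at crop (583,465) in the top view, and the pose fit agrees. Now I descend and grasp.

Call:
servo_tool(plan=[[0,0,42,0,85],[0,0,42,0,85],[0,0,41,0,85],[0,0,0,0,85],[0,0,0,0,40],[0,0,0,0,40],[0,0,0,0,40],[0,0,0,0,40]], grip_force=40)

```text
time: 5.22
eef_pos: [0.4671, 0.3481, 0.0285]
eef_rot: [179.9, -0.2, 62.8]
ft_force: [-0.8, -1.1, 7.2]
gripper_width: 0.0456
grip_force: 42.5
```

Call:
servo_tool(plan=[[0,0,0,0,40],[0,0,0,0,40],[0,0,-30,0,40],[0,0,-45,0,40],[0,0,0,0,40]])

```text
time: 5.85
eef_pos: [0.4682, 0.3487, 0.1053]
eef_rot: [179.7, -0.4, 62.8]
ft_force: [-0.1, 0.2, -0.7]
gripper_width: 0.0455
grip_force: 41.7
```

```bash
python3 - <<'E'
from p import *
st()
c,s_=np.cos(.121),np.sin(.121)
J=np.array([.4665,.027]);pk=J+[-s_*.0485,c*.0485];print(pk)
a,y=rows((*pk,.115),97,40);print(a,y)
E
```

```text
t 5.85 p [0.4682 0.3487 0.1053] rot [179.7   -0.4   62.78] F [-0.1  0.2 -0.7] T [ 0.04 -0.01  0.04] w 0.0455 g 41.7 j [26. 37. 95.  0. 48. 53.]
[0.46064581 0.07514539]
5
[[-49.0, 24.0, -2.0, -7.0, 40], [-52.0, 17.0, -2.0, -7.0, 40], [-54.0, 11.0, -2.0, -7.0, 40], [-54.0, 5.0, -2.0, -6.0, 40], [-55.0, -2.0, -2.0, -7.0, 40]]
[0.46034876 0.07517855 0.11525196] 96.77706832561805
```

Call:
servo_tool(plan=[[-49,24,-2,-7,40],[-52,17,-2,-7,40],[-54,11,-2,-7,40],[-54,5,-2,-6,40],[-55,-2,-2,-7,40],[0,0,0,0,40],[0,0,0,0,40]])

```text
time: 6.72
eef_pos: [0.4574, 0.0741, 0.111]
eef_rot: [-180.0, -0.0, 96.7]
ft_force: [0.1, 0.2, -1.3]
gripper_width: 0.0458
grip_force: 41.6
```

```bash
python3 - <<'E'
from p import *
st()
s=capture("scene");t=capture("top")
cv2.imwrite("pics/c3.png",np.hstack([cv2.resize(s[150:270,240:380],(400,343),interpolation=2),cv2.resize(t[205:285,240:350],(400,343),interpolation=2)])[...,::-1])
z=get_state()["eef_pos"][2]-.0285
for n in("top","scene"):
    for o in outline_of("block",n)[:5]:
        b=o["box"]
        if b[0]>230: print(n,np.round(b),o["score"],o["mask"].sum(),np.round(fit({n:o["mask"]},BLOCK,[.462,.075,np.radians(97)],z),4))
    for o in outline_of("jig",n)[:2]: print(n,"jig",np.round(fit({n:o["mask"]},JIG,[.4665,.027,.121]),4))
E
```

```text
t 6.72 p [0.4574 0.0741 0.111 ] rot [-1.7995e+02 -3.0000e-02  9.6670e+01] F [ 0.1  0.2 -1.3] T [-0.04  0.    0.05] w 0.0458 g 41.6 j [ -5.  30. 111.   0.  39. -11.]
top jig [ 0.4227 -0.0247  1.6982  0.9438]
scene jig [0.4675 0.0229 0.1181 0.2677]
```

View pics/c3.png

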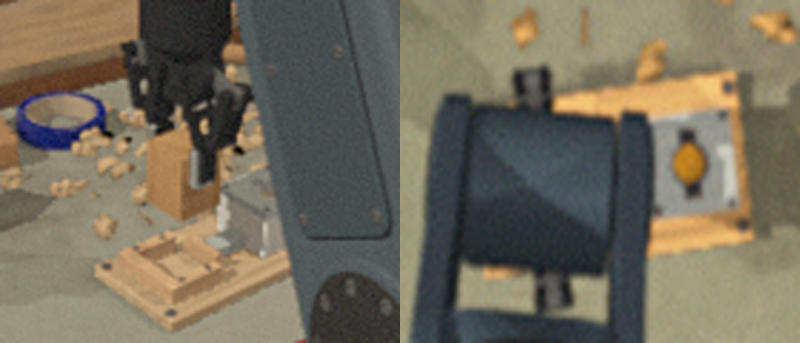

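In the left panel the block is held upright over the pocket, with its lower front corner at crop (185,219). The arm hides the pocket in the top view. I'll work out the block-to-pocket offset from the scene view alone, so the calibration bias cancels.

```bash
python3 - <<'E'
from p import *
J=cv2.imread("pics/scene0.png");T=cv2.imread("pics/top0.png")
# top-view features (c1 crop px -> image)
f=lambda u,v:(250+(u+.5)/4-.5,215+(v+.5)/4-.5)
print("mouth top cam",ray("top",f(280,114.5),.06),"base",ray("top",f(191.5,122.7),.012))
g=lambda u,v:(270+(u+.5)/4-.5,190+(v+285*-1+.5)/4-.5)
# scene c1 crop: housing top corners
q=[(583-400,392),(646-400,432),(722-400,398),(655-400,362)]
P=np.array([ray("scene",g(*a),.06) for a in q]);print("scene housing corners",P.round(4).tolist(),P.mean(0).round(4))
# refine jig with housing + base only from scene0 mask not stored; held block by colour
s=capture("scene")
hsv=cv2.cvtColor(s,cv2.COLOR_RGB2HSV);x0,y0=285,190
m=np.zeros(s.shape[:2],bool);sub=hsv[188:232,288:320]
m[188:232,288:320]=(sub[...,1]>85)&(sub[...,2]>60)
h=lambda u,v:(240+(u+.5)/2.857-.5,150+(v+.5)/2.857-.5)
z=get_state()["eef_pos"][2]-.0285
for yw in(.1172,):
  c,d=np.cos(yw),np.sin(yw);R=np.array([[c,-d],[d,c]])
  for nm,loc,zz,uv in(("bot front",(-.023,.023),z,(184,219)),("bot left",(.023,.023),z,(147,194))):
    w=ray("scene",h(*uv),zz)[:2];print(nm,"block centre",np.round(w-R@loc,4))
e=get_state()["eef_pos"];print("tcp",np.round(e,4),"proj block at tcp front",np.round((proj("scene",[[*(np.array(e[:2])+R@[-.023,.023]),z]])[0]+.5-[240,150])*2.857-.5,1))
E
```

```text
mouth top cam [ 0.47108318 -0.03011531  0.06      ] base [0.46576591 0.02761625 0.012     ]
scene housing corners [[0.4932, 0.0092, 0.06], [0.4312, 0.0041, 0.06], [0.4396, -0.064, 0.06], [0.5012, -0.0558, 0.06]] [ 0.4663 -0.0266  0.06  ]
bot front block centre [0.4617 0.0633]
bot left block centre [0.468  0.0624]
tcp [0.4577 0.0749 0.1112] proj block at tcp front [175.1 224.9]
```

```bash
cat > cf.py <<'E'
from p import *
def cfit(img,n,win,parts,p0,z,fixyaw=True,val=45,sat=75):
    x0,y0,x1,y1=win;hsv=cv2.cvtColor(img,cv2.COLOR_RGB2HSV)[y0:y1,x0:x1]
    wood=((hsv[...,1]>sat)&(hsv[...,0]<25)&(hsv[...,2]>val)).astype(float);ok=(hsv[...,2]>val)&~((hsv[...,0]>90)&(hsv[...,0]<130)&(hsv[...,1]>60))
    def cost(v):
        p=[v[0],v[1],p0[2] if fixyaw else v[2]*10]
        return (np.abs(render(n,parts,p,win,z)-wood)*ok).sum()
    v0=np.array([p0[0],p0[1],p0[2]/10]);b=None
    for dx in(-.008,0,.008):
      for dy in(-.008,0,.008):
        v=v0+[dx,dy,0]
        r=minimize(cost,v,method="Nelder-Mead",options=dict(initial_simplex=[v,v+[.005,0,0],v+[0,.005,0],v+[0,0,.01]],xatol=1e-4,fatol=1e-3))
        if b is None or r.fun<b.fun:b=r
    return np.round([b.x[0],b.x[1],p0[2] if fixyaw else b.x[2]*10,b.fun],4),wood
E
python3 - <<'E'
from cf import *
rd=lambda f:cv2.imread(f)[...,::-1].copy()
r,w1=cfit(rd("pics/scene0.png"),"scene",(182,250,218,294),BLOCK,(.466,.3465,1.09),0,False);print("scene0",r)
r,w2=cfit(rd("pics/top0.png"),"top",(162,230,196,260),BLOCK,(.466,.3465,1.09),0,False);print("top0",r)
s=capture("scene");e=get_state()["eef_pos"]
for z in(e[2]-.0285,e[2]-.024,e[2]-.033):
    r,w3=cfit(s,"scene",(286,190,316,230),BLOCK,(e[0],e[1],np.radians(6.7)),z);print("held",z,r,"tcp",np.round(e,4))
r,w4=cfit(rd("pics/top0.png"),"top",(256,220,345,275),[JIG[0],JIG[2]],(.466,.0275,.122),0,False);
pad=lambda w:cv2.resize(w*255,None,fx=5,fy=5,interpolation=0)
d=np.zeros((300,800),np.uint8);x=0
for w in(w1,w2,w3):
    k=pad(w);d[:k.shape[0],x:x+k.shape[1]]=k[:300];x+=k.shape[1]+20
cv2.imwrite("pics/w.png",d)
E
```

```text
scene0 [  0.4678   0.3445   1.0755 152.1216]
top0 [ 0.4657  0.3497  1.0614 42.2039]
held 0.0827769650997883 [4.608e-01 7.070e-02 1.169e-01 2.612e+02] tcp [0.4577 0.0747 0.1113]
held 0.0872769650997883 [4.537000e-01 7.480000e-02 1.169000e-01 2.599843e+02] tcp [0.4577 0.0747 0.1113]
held 0.07827696509978829 [4.67100e-01 6.69000e-02 1.16900e-01 2.63051e+02] tcp [0.4577 0.0747 0.1113]
```

View pics/w.png

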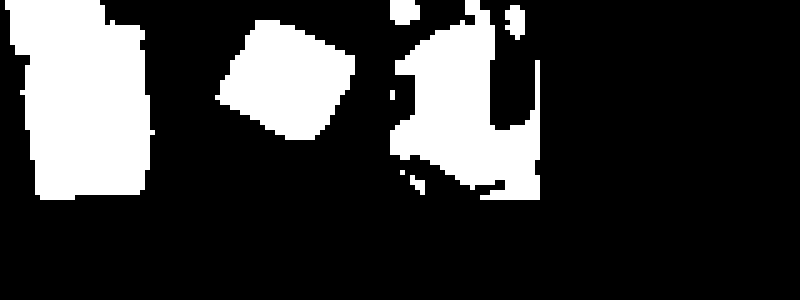

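The segmentation is clean in the top view and clipped in the scene view. Allowing for the scene camera's bias, the held block is centred on the TCP, so only a small correction is needed before lowering.

Call:
servo_tool(plan=[[0.3,2.3,24,-0.4,40],[0,0,22,0,40],[0,0,0,0,40],[0,0,0,0,40]])

```text
time: 7.62
eef_pos: [0.4603, 0.0746, 0.0657]
eef_rot: [180.0, 0.0, 97.2]
ft_force: [-0.4, -0.4, -0.1]
gripper_width: 0.0456
grip_force: 41.6
```

Call:
servo_tool(plan=[[0,0,4,0,40],[0,0,4,0,40],[0,0,4,0,40],[0,0,0,0,40]])

```text
time: 8.12
eef_pos: [0.4607, 0.0749, 0.0553]
eef_rot: [179.9, -0.0, 97.1]
ft_force: [-1.8, 3.8, 19.9]
gripper_width: 0.0452
grip_force: 45.0
```

```bash
python3 - <<'E'
from p import *
st()
s=capture("scene");t=capture("top")
cv2.imwrite("pics/c4.png",np.hstack([cv2.resize(s[190:265,265:345],(480,450),interpolation=2),cv2.resize(t[215:285,250:300],(320,450),interpolation=2)])[...,::-1])
E
```

```text
t 8.12 p [0.4607 0.0749 0.0553] rot [ 1.7985e+02 -1.0000e-02  9.7140e+01] F [-1.8  3.8 19.9] T [ 0.21  0.42 -0.16] w 0.0452 g 45.0 j [ -5.  37. 113.   0.  31. -12.]
```

View pics/c4.png

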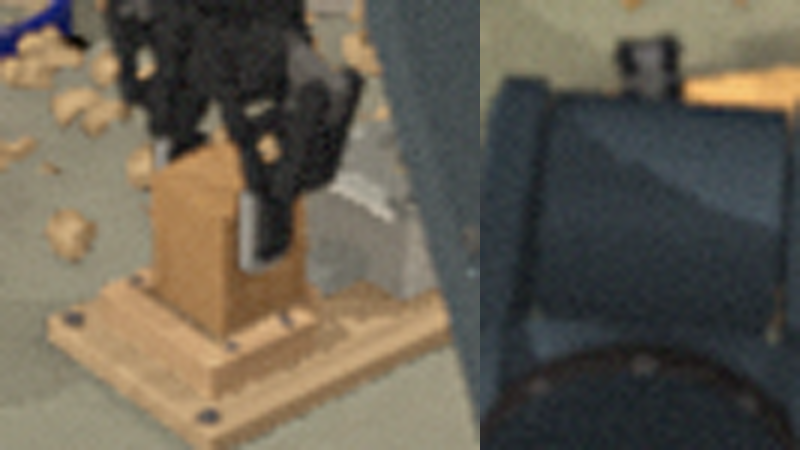

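The block rests on the −x rail: the moment gives contact about 20 mm toward −x, and its corner at crop (222,335) is too near the rail screws at (230,345) and (285,320). I'll lift slightly, shift about 2.3 mm in +x and 1 mm in +y, then lower again.

Call:
servo_tool(plan=[[0,0,-5,0,40],[1,2.3,0,0,40],[0,0,0,0,40],[0,0,3,0,40],[0,0,3,0,40],[0,0,3,0,40],[0,0,0,0,40]])

```text
time: 9.1
eef_pos: [0.4615, 0.0766, 0.0513]
eef_rot: [-180.0, -0.0, 97.3]
ft_force: [-4.6, 5.8, 26.8]
gripper_width: 0.0455
grip_force: 49.1
```

```bash
python3 - <<'E'
from p import *
st()
s=capture("scene")
cv2.imwrite("pics/c5.png",cv2.resize(s[190:265,265:345],(640,600),interpolation=2)[...,::-1])
E
```

```text
t 9.1 p [0.4615 0.0766 0.0513] rot [-1.800e+02 -3.000e-02  9.726e+01] F [-4.6  5.8 26.8] T [0.28 0.79 0.18] w 0.0455 g 49.1 j [ -4.  37. 112.   0.  30. -12.]
```

View pics/c5.png

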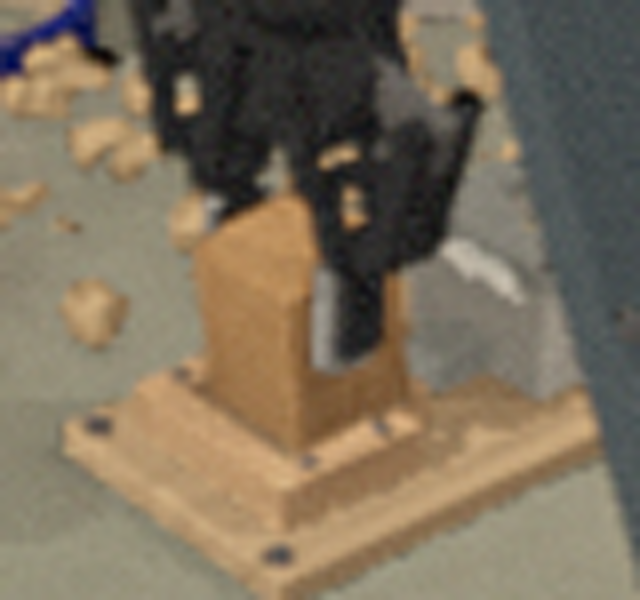

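The block has dropped a little, but the reaction (about 25 mm toward −x) shows its −x edge is still on the rail. I repeat the correction by another 2 mm in +x.

Call:
servo_tool(plan=[[0,0,-5,0,40],[0.5,2.2,0,0,40],[0,0,0,0,40],[0,0,3,0,40],[0,0,3,0,40],[0,0,3,0,40],[0,0,0,0,40]])

```text
time: 10.02
eef_pos: [0.4614, 0.0778, 0.0469]
eef_rot: [-179.7, -0.1, 97.2]
ft_force: [-8.8, 7.2, 27.6]
gripper_width: 0.0457
grip_force: 52.2
```

```bash
python3 -c "
from p import *
st()"
```

```text
t 10.03 p [0.4614 0.0778 0.0469] rot [-1.7974e+02 -1.2000e-01  9.7160e+01] F [-8.8  7.2 27.6] T [ 0.42  1.65 -0.04] w 0.0457 g 52.2 j [ -4.  38. 112.   0.  30. -11.]
```

If the moment is referred to the wrist, all three readings put the contact about 25 mm toward −y. So the −y edge is on the jaw, tilting the block slightly, and Fx shows I have now gone too far in +x. I'll lift, go 1.5 mm back in x and 3 mm in +y, then lower.

Call:
servo_tool(plan=[[0,0,-9,0,40],[3,-2,0,0,40],[0,0,0,0,40],[0,0,4,0,40],[0,0,4,0,40],[0,0,0,0,40]])

```text
time: 10.78
eef_pos: [0.4612, 0.0794, 0.047]
eef_rot: [-179.9, -0.0, 97.2]
ft_force: [-5.8, 0.6, 15.4]
gripper_width: 0.0455
grip_force: 51.5
```

```bash
python3 -c "
from p import *
st()
s=capture('scene')
cv2.imwrite('pics/c6.png',cv2.resize(s[190:265,265:345],(640,600),interpolation=2)[...,::-1])"
```

```text
t 10.78 p [0.4612 0.0794 0.047 ] rot [-1.7992e+02 -2.0000e-02  9.7170e+01] F [-5.8  0.6 15.4] T [-0.37  1.27 -0.11] w 0.0455 g 51.5 j [ -4.  38. 113.   0.  30. -11.]
```

View pics/c6.png

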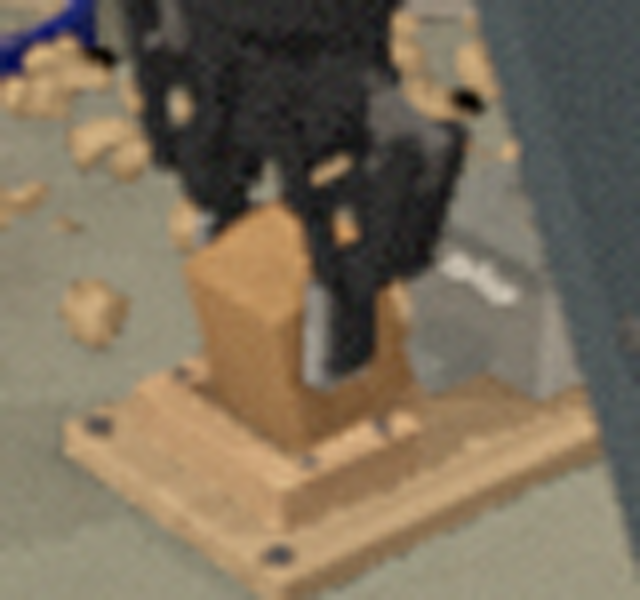

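The block has slid and pivoted in the grip: its top leans toward +y (left edge from (190,265) to (207,400)) and the −y bottom edge is on the jaw. I'll lift, go 3 mm further in +y and 1.5 mm back in x, and lower until the base is in the pocket. Then I can right it against the jaw.

Call:
servo_tool(plan=[[0,0,-9,0,40],[3,-1.5,0,0,40],[0,0,0,0,40],[0,0,4,0,40],[0,0,4,0,40],[0,0,0,0,40]])

```text
time: 11.58
eef_pos: [0.4608, 0.082, 0.0472]
eef_rot: [179.9, 0.0, 97.2]
ft_force: [-2.8, 0.5, 4.4]
gripper_width: 0.0452
grip_force: 50.1
```

```bash
python3 -c "
from p import *
st()"
```

```text
t 11.57 p [0.4608 0.082  0.0472] rot [1.7994e+02 1.0000e-02 9.7160e+01] F [-2.8  0.5  4.4] T [-0.21  0.52 -0.09] w 0.0452 g 50.1 j [ -4.  38. 113.   0.  30. -11.]
```

Call:
servo_tool(plan=[[0,-0.5,2,0,40],[0,0,2,0,40],[0,0,0,0,40]])

```text
time: 11.95
eef_pos: [0.4607, 0.0823, 0.0449]
eef_rot: [179.8, 0.0, 97.2]
ft_force: [-4.2, 2.9, 19.2]
gripper_width: 0.0459
grip_force: 52.5
```

Call:
servo_tool(plan=[[0,0,2,0,40],[0,0,2,0,40],[0,0,0,0,40]])

```text
time: 12.32
eef_pos: [0.4606, 0.083, 0.0414]
eef_rot: [179.8, -0.0, 97.2]
ft_force: [-4.4, 6.7, 23.1]
gripper_width: 0.0453
grip_force: 54.9
```

```bash
python3 -c "
from p import *
st()"
```

```text
t 12.32 p [0.4606 0.083  0.0414] rot [ 1.7979e+02 -2.0000e-02  9.7150e+01] F [-4.4  6.7 23.1] T [ 0.24  0.85 -0.07] w 0.0453 g 54.9 j [ -4.  38. 113.   0.  29. -11.]
```

The readings stay ambiguous while the block is skewed in the grip. The clean fix is to pull it out, set it flat on the open bench, measure it and regrasp it squarely with a firmer grip.

Call:
servo_tool(plan=[[0,0,-38,0,40],[0,0,-38,0,40],[55,0,0,0,40],[55,0,0,0,40],[50,0,0,0,40],[0,0,40,0,40],[0,0,36,0,40],[0,0,0,0,40]])

```text
time: 13.32
eef_pos: [0.4393, 0.2408, 0.0372]
eef_rot: [-179.8, 0.0, 97.2]
ft_force: [-0.9, -0.3, 0.2]
gripper_width: 0.0454
grip_force: 51.9
```

Call:
servo_tool(plan=[[0,0,4,0,40],[0,0,4,0,40],[0,0,4,0,40],[0,0,4,0,40],[0,0,0,0,40]])

```text
time: 13.95
eef_pos: [0.4406, 0.2408, 0.0276]
eef_rot: [179.8, -0.0, 97.2]
ft_force: [-4.5, -2.9, 32.7]
gripper_width: 0.0453
grip_force: 56.1
```

Call:
servo_tool(plan=[[0,0,-4,0,40],[0,0,0,0,85],[0,0,0,0,85],[0,0,0,0,85],[0,0,-50,0,85],[0,0,-50,0,85],[-60,0,0,0,85],[-60,0,0,0,85]], grip_force=40)

```text
time: 14.95
eef_pos: [0.4553, 0.1211, 0.1279]
eef_rot: [179.9, 0.0, 97.3]
ft_force: [0.6, 0.0, 0.4]
gripper_width: 0.085
grip_force: 0.0
```

Call:
servo_tool(plan=[[-60,0,0,0,85],[-60,0,0,0,85],[-60,0,0,0,85],[-60,0,0,0,85],[0,0,0,0,85],[0,0,0,0,85]])

```text
time: 15.7
eef_pos: [0.4837, -0.1162, 0.1267]
eef_rot: [-179.9, -0.1, 97.1]
ft_force: [-0.3, -0.3, 0.3]
gripper_width: 0.0847
grip_force: 0.0
```

```bash
cat > a.py <<'E'
from cf import *
st();t=capture("top");s=capture("scene")
cv2.imwrite("pics/t7.png",t[...,::-1]);cv2.imwrite("pics/s7.png",s[...,::-1])
print(cfit(t,"top",(178,225,222,275),BLOCK,(.44,.24,.12),0,False)[0])
for n in("top","scene"):
    for o in outline_of("block",n)[:5]:
        b=np.round(o["box"]);
        c=proj(n,[[.44,.24,.03]])[0]
        if abs((b[0]+b[2])/2-c[0])<16: print(n,b,round(o["score"],2),np.round(fit({n:o["mask"]},BLOCK,[.44,.24,.12]),4))
    for o in outline_of("jig",n)[:1]: print(n,"jig",np.round(o["box"]),np.round(fit({n:o["mask"]},JIG,[.466,.0275,.122]),4))
E
python3 a.py
```

```text
t 15.7 p [ 0.4837 -0.1162  0.1267] rot [-1.799e+02 -8.000e-02  9.710e+01] F [-0.3 -0.3  0.3] T [-0.02 -0.01  0.03] w 0.0847 g 0.0 j [-26.  30. 106.   0.  44. -34.]
[ 0.4456  0.2248  0.1515 35.6353]
top [215. 244. 236. 264.] 0.53 [0.4435 0.2235 0.128  0.0717]
top jig [258. 224. 338. 271.] [0.4652 0.0292 0.1172 0.0389]
scene [242. 242. 269. 278.] 0.95 [0.4449 0.2195 0.0929 0.0419]
scene jig [271. 209. 336. 264.] [0.4668 0.0234 0.1207 0.3103]
```

The block stands flat again at about (0.444, 0.224), roughly 16 mm off the TCP, so it had slid badly. I'll squeeze it once along jig y, then turn 90° in place and grasp along jig x. That centres it in both axes and calibrates the camera against the arm.

```bash
python3 -c "
from p import *
a,y=rows((.444,.2225,.125),7,85);print(a,y);rows((.444,.2225,.03),7,85,a,y)"
```

```text
9
[[38.0, 0.0, 0.0, 10.0, 85], [37.0, -6.0, 1.0, 10.0, 85], [36.0, -13.0, -0.0, 10.0, 85], [33.0, -18.0, 0.0, 10.0, 85], [29.0, -24.0, 0.0, 10.0, 85], [24.0, -29.0, 1.0, 10.0, 85], [19.0, -32.0, -0.0, 10.0, 85], [14.0, -36.0, 0.0, 10.0, 85]]
[[6.0, -37.0, 0.0, 10.0, 85]]
[0.44357022 0.22230347 0.12532618] 7.286961591593595
2
[[0.0, -0.0, 48.0, 0.0, 85], [0.0, -0.0, 47.0, 0.0, 85]]
```

Call:
servo_tool(plan=[[38,0,0,10,85],[37,-6,0,10,85],[36,-13,0,10,85],[33,-18,0,10,85],[29,-24,0,10,85],[24,-29,0,10,85],[19,-32,0,10,85],[14,-36,0,10,85]])

```text
time: 17.0
eef_pos: [0.4491, 0.1858, 0.1275]
eef_rot: [180.0, -0.0, 16.9]
ft_force: [0.9, 0.2, -0.2]
gripper_width: 0.0847
grip_force: 0.0
```

Call:
servo_tool(plan=[[6,-37,0,10,85],[0,0,48,0,85],[0,0,47,0,85],[0,0,0,0,85],[0,0,0,0,40],[0,0,0,0,40],[0,0,0,0,40],[0,0,0,0,40]], grip_force=20)

```text
time: 18.0
eef_pos: [0.4459, 0.2214, 0.0344]
eef_rot: [-180.0, -0.2, 7.2]
ft_force: [-1.0, 1.4, 6.8]
gripper_width: 0.0455
grip_force: 21.7
```

Call:
servo_tool(plan=[[0,0,0,0,40],[0,0,0,0,40]])

```text
time: 18.25
eef_pos: [0.4459, 0.2214, 0.0344]
eef_rot: [-180.0, -0.2, 7.2]
ft_force: [0.4, 0.1, 6.9]
gripper_width: 0.0459
grip_force: 21.7
```

```bash
python3 -c "
from p import *
st()"
```

```text
t 18.25 p [0.4459 0.2214 0.0344] rot [-179.97   -0.25    7.16] F [0.4 0.1 6.9] T [0.05 0.08 0.05] w 0.0459 g 21.7 j [ 14.  40. 109.   0.  31.  96.]
```

Call:
servo_tool(plan=[[0,0,0,0,85],[0,0,0,0,85],[0,0,0,0,85],[0,0,2,-10,85],[0,0,2,-10,85],[0,0,0,-10,85],[0,0,0,-10,85],[0,0,0,-10,85]])

```text
time: 19.25
eef_pos: [0.4443, 0.221, 0.0281]
eef_rot: [-180.0, 0.0, 57.5]
ft_force: [-0.1, 0.0, -0.1]
gripper_width: 0.0848
grip_force: 0.0
```

Call:
servo_tool(plan=[[0,0,0,-10,85],[0,0,0,-10,85],[0,0,0,-10,85],[0,0,0,-10,85],[0,0,0,0,85],[0,0,0,0,40],[0,0,0,0,40],[0,0,0,0,40]])

```text
time: 20.25
eef_pos: [0.4445, 0.2211, 0.0284]
eef_rot: [180.0, -0.0, 97.1]
ft_force: [-1.2, 0.7, 1.1]
gripper_width: 0.0455
grip_force: 21.2
```

Call:
servo_tool(plan=[[0,0,0,0,40],[0,0,0,0,40],[0,0,0,0,40]], grip_force=70)

```text
time: 20.62
eef_pos: [0.4446, 0.2211, 0.0285]
eef_rot: [180.0, -0.0, 97.1]
ft_force: [-0.5, -0.2, 4.9]
gripper_width: 0.0448
grip_force: 71.9
```

```bash
python3 -c "
from p import *
st()"
```

```text
t 20.62 p [0.4446 0.2211 0.0285] rot [ 1.7998e+02 -1.0000e-02  9.7150e+01] F [-0.5 -0.2  4.9] T [-0.02  0.09 -0.09] w 0.0448 g 71.9 j [ 14.  41. 109.   0.  31.   6.]
```

Call:
servo_tool(plan=[[0,0,-30,0,40],[0,0,-40,0,40],[-50,-1,0,0,40],[-50,-1,0,0,40],[-49,-1,0,0,40],[0,0,20,0,40],[0,0,0,0,40],[0,0,0,0,40]])

```text
time: 21.62
eef_pos: [0.4598, 0.0733, 0.0783]
eef_rot: [-180.0, -0.0, 97.2]
ft_force: [-0.3, 0.8, -1.2]
gripper_width: 0.0453
grip_force: 71.7
```

```bash
python3 -c "
from p import *
st();rows((.460,.0732,.0625),97,40,nd=1,step=8)"
```

```text
t 21.62 p [0.4598 0.0733 0.0783] rot [-1.7996e+02 -1.0000e-02  9.7210e+01] F [-0.3  0.8 -1.2] T [0.05 0.03 0.08] w 0.0453 g 71.7 j [ -5.  34. 112.   0.  34. -12.]
2
[[-0.0, 0.1, 7.9, 0.1, 40], [-0.1, 0.1, 7.9, 0.1, 40]]
```

Underside is now about 50 mm up. I'll lower to about 25 mm and watch the force.

Call:
servo_tool(plan=[[0,0,8,0.2,40],[0,0,8,0,40],[0,0,4,0,40],[0,0,3,0,40],[0,0,0,0,40]])

```text
time: 22.25
eef_pos: [0.46, 0.0729, 0.0551]
eef_rot: [-180.0, -0.0, 97.0]
ft_force: [-0.1, -0.6, -0.5]
gripper_width: 0.0449
grip_force: 71.7
```

```bash
python3 -c "
from p import *
st()"
```

```text
t 22.25 p [0.46   0.0729 0.0551] rot [-1.7997e+02 -1.0000e-02  9.6970e+01] F [-0.1 -0.6 -0.5] T [ 0.01 -0.04  0.04] w 0.0449 g 71.7 j [ -5.  37. 113.  -0.  31. -12.]
```

Call:
servo_tool(plan=[[0,0,4,0,40],[0,0,4,0,40],[0,0,3,0,40],[0,0,2,0,40],[0,0,0,0,40]])

```text
time: 22.88
eef_pos: [0.46, 0.0729, 0.0421]
eef_rot: [-180.0, -0.0, 97.0]
ft_force: [0.2, 0.1, -0.7]
gripper_width: 0.0448
grip_force: 71.7
```

```bash
python3 -c "
from p import *
st()"
```

```text
t 22.88 p [0.46   0.0729 0.0421] rot [-179.98   -0.     96.97] F [ 0.2  0.1 -0.7] T [ 0.01 -0.03  0.02] w 0.0448 g 71.7 j [ -5.  38. 113.   0.  29. -12.]
```

It slid in freely. I'll seat it, nudge 2 mm toward the end wall, release and retreat.

Call:
servo_tool(plan=[[0,0,1.5,0,40],[2,0,0,0,40],[0,0,0.5,0,40],[0,0,0,0,40]])

```text
time: 23.38
eef_pos: [0.4598, 0.075, 0.0405]
eef_rot: [180.0, -0.0, 97.0]
ft_force: [-0.9, 0.8, 0.8]
gripper_width: 0.0453
grip_force: 72.0
```

Call:
servo_tool(plan=[[0,0,0,0,70],[0,0,0,0,70],[0,0,0,0,85],[0,0,-50,0,85],[0,0,-50,0,85],[0,0,0,0,85]], grip_force=60)

```text
time: 24.12
eef_pos: [0.4623, 0.0747, 0.1434]
eef_rot: [179.5, 0.1, 97.0]
ft_force: [-0.3, 0.2, -0.7]
gripper_width: 0.085
grip_force: 0.0
```

```bash
python3 -c "
from p import *
st()
# key bar from top0: bar mask by darkness
t=cv2.imread('pics/t7.png')
a,y=rows((.473,-.25,.16),187,85);print(a,y)
hsv=cv2.cvtColor(t,cv2.COLOR_BGR2HSV)[225:262,415:455]
np.set_printoptions(linewidth=250);print(hsv[4:34,8:36,2])
print(hsv[4:34:3,8:36,1])
"
```

```text
t 24.12 p [0.4623 0.0747 0.1434] rot [1.7954e+02 9.0000e-02 9.6980e+01] F [-0.3  0.2 -0.7] T [-0.   -0.02 -0.  ] w 0.085 g 0.0 j [ -5.  26. 109.  -0.  44. -12.]
9
[[-36.0, -3.0, -2.0, -10.0, 85], [-35.0, -10.0, -2.0, -10.0, 85], [-33.0, -15.0, -2.0, -10.0, 85], [-29.0, -21.0, -1.0, -10.0, 85], [-26.0, -25.0, -2.0, -10.0, 85], [-20.0, -30.0, -2.0, -10.0, 85], [-16.0, -33.0, -2.0, -10.0, 85], [-9.0, -34.0, -2.0, -10.0, 85]]
[[-3.0, -36.0, -2.0, -10.0, 85]]
[ 0.47304117 -0.24972783  0.16037285] 186.9776914770915
[[113  97 104 110 111 108 110 116 122 128 111 110 107 103  97  98  95 107 108 116 113 111 113 114 121 114 115 116]
 [119 109 101 108 115 110 109 116 124 128 128 128 123 122 116 107 106 103  99 106 113 110 117 112 114 109 115 108]
 [116 102  99 110 106 106 107 115 124 125 132 129 124 113 109 107 109 108 110 107 114 114 115 114 111 116 111 114]
 [115 112  99 101 105 105 106 103 104 100 105  95  85  76  78  75  88 105 119 110 113 114 113 110 109 115 114 115]
 [120 124 110  99 107  99 105 104  82  68  52  50  54  56  60  57  69  95 112 117 122 118 116 122 116 114 113 110]
 [128 135 
[... 3316 characters left out ...]
  91  51]
 [197 191 199 195 180 111  43  23  22  29  23  18  64  24  13  21  13  13  35 136 179 209 190 208 176 102  64  56]
 [200 201 205 201 192 147  61  29  10  22  18  34   9  39  41  21  12   9   9  96 168 196 199 184 137  81  53  51]
 [202 201 219 193 203 191 202 171 110  34  24  13  14  25  11  12  20  24  23  26 115 188 194 166  91  57  51  56]
 [193 191 194 192 188 207 198 210 194 172 150 142 126  37  31  28  16  24  12  16  53 152 178 108  53  52  45  61]
 [123 143 169 183 181 179 196 198 201 202 207 198 202 193 173 133 118 133 147 181 193 198 144  78  51  49  56  54]
 [ 57  55  52  55  58  52  54  64  67  76 102 108 130 147 164 173 187 203 192 199 193 159  86  50  51  58  65  63]]
```

```bash
python3 - <<'E'
from p import *
for f in("pics/top0.png","pics/t7.png"):
    t=cv2.imread(f);h=cv2.cvtColor(t,cv2.COLOR_BGR2HSV)
    m=np.zeros(t.shape[:2],bool);m[231:255,430:446]=((h[...,1]<75)&(h[...,2]<97))[231:255,430:446]
    k,l,s,_=cv2.connectedComponentsWithStats(m.astype(np.uint8));m=l==1+np.argmax(s[1:,4]);
    m=cv2.morphologyEx(m.astype(np.uint8),cv2.MORPH_OPEN,np.ones((4,3),np.uint8))>0
    p=ray("top",(439.2,242.6),.076);print(m.sum(),p)
    r=fit({"top":m},KEYBAR,[p[0],p[1],.17],.008);print(np.round(r,4))
    # sharp red-ish stand
    w=np.zeros_like(m);w[226:264,412:456]=((h[...,1]>120))[226:264,412:456];w|=m
    w=cv2.morphologyEx(w.astype(np.uint8),cv2.MORPH_CLOSE,np.ones((7,7),np.uint8))>0
    print("stand",w.sum(),np.round(fit({"top":w},STAND+KEYBAR[:0],[p[0],p[1],-.24]),4))
E
```

```text
155 [ 0.47208875 -0.34468636  0.076     ]
[ 0.4699 -0.3436  0.1525  0.3012]
stand 751 [ 0.4741 -0.3447 -0.255   0.0408]
161 [ 0.47208875 -0.34468636  0.076     ]
[ 0.4709 -0.3433  0.1648  0.2599]
stand 750 [ 0.474  -0.3444 -0.2508  0.0384]
```

Call:
servo_tool(plan=[[-36,-3,-2,-10,85],[-35,-10,-2,-10,85],[-33,-15,-2,-10,85],[-29,-21,-2,-10,85],[-26,-25,-2,-10,85],[-20,-30,-2,-10,85],[-16,-33,-2,-10,85],[-9,-34,-2,-10,85]])

```text
time: 25.12
eef_pos: [0.4686, -0.2144, 0.155]
eef_rot: [179.9, -0.1, 177.3]
ft_force: [1.2, 0.1, 0.6]
gripper_width: 0.0853
grip_force: 0.0
```

```bash
python3 -c "
from p import *
a,y=rows((.4722,-.3455,.12),99.5,85);print(a,y)"
```

```text
8
[[-1.0, -16.0, 4.0, 10.0, 85], [-4.0, -16.0, 5.0, 9.0, 85], [-7.0, -15.0, 4.0, 10.0, 85], [-9.0, -14.0, 4.0, 10.0, 85], [-11.0, -12.0, 5.0, 10.0, 85], [-13.0, -10.0, 4.0, 9.0, 85], [-15.0, -7.0, 5.0, 10.0, 85], [-15.0, -5.0, 4.0, 10.0, 85]]
[ 0.47232533 -0.34504408  0.11999823] 99.26929280267936
```

Call:
servo_tool(plan=[[-1,-16,4,10,85],[-4,-16,5,9,85],[-7,-15,4,10,85],[-9,-14,4,10,85],[-11,-12,5,10,85],[-13,-10,4,9,85],[-15,-7,5,10,85],[-15,-5,4,10,85]])

```text
time: 26.12
eef_pos: [0.4716, -0.3441, 0.1194]
eef_rot: [-179.9, -0.1, 98.6]
ft_force: [-0.3, -0.6, 0.0]
gripper_width: 0.0851
grip_force: 0.0
```

Call:
servo_tool(plan=[[0,0,0,0,85],[0,0,40,0,85],[0,0,36,0,85],[0,0,0,0,50],[0,0,0,0,50],[0,0,0,0,50],[0,0,0,0,50]], grip_force=20)

```text
time: 27.0
eef_pos: [0.4729, -0.3445, 0.0464]
eef_rot: [179.9, 0.1, 99.0]
ft_force: [-0.2, -0.0, -2.6]
gripper_width: 0.0555
grip_force: 23.9
```

```bash
python3 -c "
from p import *
st()"
```

```text
t 27.0 p [ 0.4729 -0.3445  0.0464] rot [1.7994e+02 9.0000e-02 9.8990e+01] F [-0.2 -0.  -2.6] T [-0.02  0.04  0.01] w 0.0555 g 23.9 j [-47.  42.  96.   0.  42. -56.]
```

Call:
servo_tool(plan=[[0,0,0,0,85],[0,0,0,0,85],[0,0,0,0,85],[0,0,0,-10,85],[0,0,0,-10,85],[0,0,0,-10,85],[0,0,0,-10,85],[0,0,0,-10,85]])

```text
time: 28.0
eef_pos: [0.4725, -0.3442, 0.0453]
eef_rot: [180.0, -0.0, 149.3]
ft_force: [0.7, 1.1, 0.3]
gripper_width: 0.0851
grip_force: 0.0
```

Call:
servo_tool(plan=[[0,0,0,-10,85],[0,0,2,-10,85],[0,0,1,-10,85],[0,0,0,-10,85],[0,0,0,0,85],[0,0,0,0,10],[0,0,0,0,10],[0,0,0,0,10]])

```text
time: 29.0
eef_pos: [0.4724, -0.3442, 0.0423]
eef_rot: [-180.0, 0.0, -171.1]
ft_force: [-0.3, -0.7, 0.8]
gripper_width: 0.0316
grip_force: 1.5
```

Call:
servo_tool(plan=[[0,0,0,0,10],[0,0,0,0,10],[0,0,0,0,10]], grip_force=80)

```text
time: 29.38
eef_pos: [0.473, -0.3452, 0.0428]
eef_rot: [-179.9, 0.1, -171.0]
ft_force: [-0.3, -1.6, 1.9]
gripper_width: 0.0182
grip_force: 77.4
```

```bash
python3 -c "
from p import *
st()"
```

```text
t 29.38 p [ 0.473  -0.3452  0.0428] rot [-1.7987e+02  6.0000e-02 -1.7104e+02] F [-0.3 -1.6  1.9] T [-0.51  0.04 -0.01] w 0.0182 g 77.4 j [ -47.   43.   96.   -0.   42. -146.]
```

Call:
servo_tool(plan=[[0,0,0,0,10],[0,0,0,0,10],[0,0,-20,0,10],[0,0,-40,0,10],[0,0,-40,0,10],[0,0,0,0,10]])

```text
time: 30.12
eef_pos: [0.4731, -0.3439, 0.1442]
eef_rot: [-179.9, 0.1, -171.0]
ft_force: [0.2, -0.6, -2.8]
gripper_width: 0.0174
grip_force: 77.4
```

```bash
python3 - <<'E'
from p import *
st()
t=capture("top");cv2.imwrite("pics/t8.png",t[...,::-1])
for f in("pics/top0.png","pics/t8.png"):
    t=cv2.imread(f);h=cv2.cvtColor(t,cv2.COLOR_BGR2HSV)
    sub=h[235:252,311:328];m=(sub[...,1]>120)&(sub[...,2]>90)
    ys,xs=np.nonzero(m);u=(311+xs.mean(),235+ys.mean());print("plunger",m.sum(),u,ray("top",u,.054))
    g=np.zeros(t.shape[:2],bool);g[226:260,303:338]=((h[...,1]<70))[226:260,303:338]
    k,l,s,c=cv2.connectedComponentsWithStats(g.astype(np.uint8));i=1+np.argmax(s[1:,4]);g=l==i
    g=cv2.morphologyEx(g.astype(np.uint8),cv2.MORPH_CLOSE,np.ones((13,13),np.uint8));g=cv2.morphologyEx(g,cv2.MORPH_OPEN,np.ones((11,11),np.uint8))>0
    print("housing",g.sum(),s[i],np.round(fit({"top":g},[box(-.032,.032,-.032,.032,.059,.06)],[.472,-.031,.121]),4))
a,y=rows((.473,-.034,.135),187,10);print(a,y)
E
```

```text
t 30.12 p [ 0.4731 -0.3439  0.1442] rot [-1.7992e+02  1.2000e-01 -1.7103e+02] F [ 0.2 -0.6 -2.8] T [-0.01  0.01  0.04] w 0.0174 g 77.4 j [ -47.   34.   93.    0.   54. -146.]
plunger 65 (np.float64(319.24615384615385), np.float64(242.52307692307693)) [ 0.47305221 -0.02953268  0.054     ]
housing 582 [303 230  30  26 548] [ 0.4729 -0.0278  0.0904  0.0825]
plunger 64 (np.float64(319.1875), np.float64(242.484375)) [ 0.47315593 -0.02937623  0.054     ]
housing 585 [303 230  30  26 552] [ 0.4726 -0.0274  0.0915  0.0806]
6
[[-8.0, 51.0, 1.0, 0.0, 10], [-8.0, 51.0, 1.0, 1.0, 10], [-8.0, 51.0, 2.0, -0.0, 10], [-7.0, 51.0, 1.0, 0.0, 10], [-7.0, 51.0, 1.0, 1.0, 10], [-7.0, 51.0, 1.0, -0.0, 10]]
[ 0.47324792 -0.03372245  0.13537658] -173.02968082621538
```

Call:
servo_tool(plan=[[-8,51,1,0,10],[-8,51,2,1,10],[-8,51,2,0,10],[-7,51,1,0,10],[-7,51,1,1,10],[-7,53,1,0,10],[0,0,0,0,10],[0,0,0,0,10]])

```text
time: 31.18
eef_pos: [0.4723, -0.0325, 0.133]
eef_rot: [179.9, -0.2, -173.0]
ft_force: [0.9, -0.1, -2.5]
gripper_width: 0.0177
grip_force: 77.8
```

```bash
python3 - <<'E'
from p import *
st()
rows((.473,-.032,.103),186.9,10,nd=1,step=20)
s=capture("scene");t=capture("top")
cv2.imwrite("pics/c9.png",np.hstack([cv2.resize(s[165:265,265:365],(480,480),interpolation=2),cv2.resize(t[215:285,255:301],(315,480),interpolation=2)])[...,::-1])
E
```

```text
t 31.18 p [ 0.4723 -0.0325  0.133 ] rot [ 179.92   -0.18 -172.98] F [ 0.9 -0.1 -2.5] T [-0.01  0.03 -0.06] w 0.0177 g 77.8 j [ -17.   28.  109.   -0.   43. -115.]
2
[[-0.4, 0.2, 15.0, 0.1, 10], [-0.3, 0.2, 15.0, 0.0, 10]]
```

View pics/c9.png

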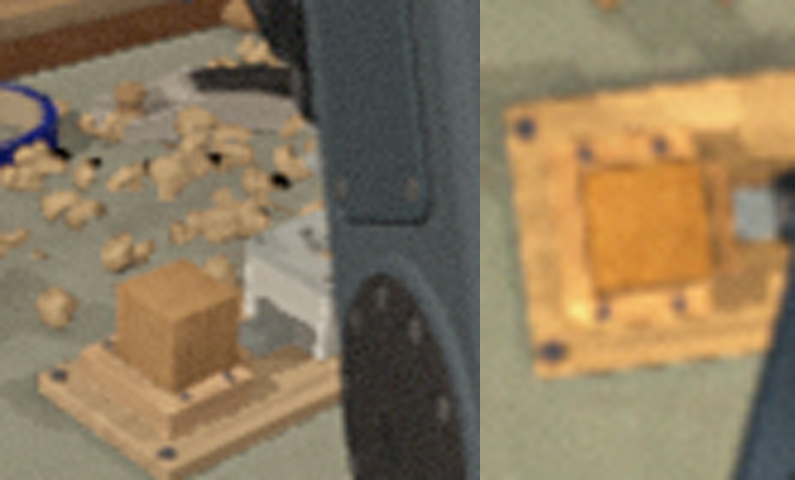

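The block stands upright and square in the pocket, at top crop (648,228) and scene crop (178,325). Now I lower the key to just over the mouth.

Call:
servo_tool(plan=[[-0.4,0.2,15,0,10],[-0.3,0.2,15,0,10],[0,0,4,0,10],[0,0,3,0,10],[0,0,0,0,10]])

```text
time: 31.9
eef_pos: [0.4742, -0.0328, 0.0974]
eef_rot: [-180.0, 0.0, -173.1]
ft_force: [-0.1, -0.2, -1.6]
gripper_width: 0.0176
grip_force: 77.9
```

```bash
python3 -c "
from p import *
st()"
```

```text
t 31.9 p [ 0.4742 -0.0328  0.0974] rot [-1.8000e+02  1.0000e-02 -1.7308e+02] F [-0.1 -0.2 -1.6] T [-0.   -0.01 -0.02] w 0.0176 g 77.9 j [ -17.   32.  110.    0.   38. -114.]
```

Call:
servo_tool(plan=[[0.8,0.5,0,0,10],[0,0,2,0,10],[0,0,2,0,10],[0,0,2,0,10],[0,0,0,0,10]])

```text
time: 32.52
eef_pos: [0.4734, -0.032, 0.0915]
eef_rot: [-180.0, 0.0, -173.0]
ft_force: [-0.0, -1.0, 1.3]
gripper_width: 0.0182
grip_force: 78.6
```

```bash
python3 -c "
from p import *
st()"
```

```text
t 32.52 p [ 0.4734 -0.032   0.0915] rot [-1.7999e+02  2.0000e-02 -1.7303e+02] F [-0.  -1.   1.3] T [0.12 0.12 0.02] w 0.0182 g 78.6 j [ -17.   33.  110.    0.   37. -114.]
```

Call:
servo_tool(plan=[[0,0,1.5,0,10],[0,0,1.5,0,10],[0,0,0,0,10]])

```text
time: 32.9
eef_pos: [0.4728, -0.0317, 0.088]
eef_rot: [180.0, -0.0, -173.1]
ft_force: [-0.2, 2.4, -1.2]
gripper_width: 0.0179
grip_force: 77.3
```

```bash
python3 -c "
from p import *
st()"
```

```text
t 32.9 p [ 0.4728 -0.0317  0.088 ] rot [ 1.7995e+02 -5.0000e-02 -1.7306e+02] F [-0.2  2.4 -1.2] T [ 0.47 -0.07 -0.08] w 0.0179 g 77.3 j [ -17.   33.  111.    0.   37. -114.]
```

It's entering, with only a slight push toward +y. I follow that push and keep going.

Call:
servo_tool(plan=[[0,0.6,2,0,10],[0,0,2,0,10],[0,0,2,0,10],[0,0,0,0,10]])

```text
time: 33.4
eef_pos: [0.4731, -0.0315, 0.0822]
eef_rot: [180.0, -0.0, -173.0]
ft_force: [-1.6, 1.3, 0.3]
gripper_width: 0.0178
grip_force: 77.8
```

```bash
python3 -c "
from p import *
st()"
```

```text
t 33.4 p [ 0.4731 -0.0315  0.0822] rot [ 1.8000e+02 -2.0000e-02 -1.7303e+02] F [-1.6  1.3  0.3] T [0.24 0.13 0.  ] w 0.0178 g 77.8 j [ -17.   34.  111.   -0.   36. -114.]
```

Call:
servo_tool(plan=[[0,0.2,3,0,10],[0,0,3,0,10],[0,0,3,0,10],[0,0,0,0,10],[0,0,0,0,10]])

```text
time: 34.02
eef_pos: [0.4732, -0.0314, 0.0734]
eef_rot: [-180.0, 0.0, -173.0]
ft_force: [-1.6, -0.5, 5.7]
gripper_width: 0.0177
grip_force: 78.9
```

```bash
python3 -c "
from p import *
st()"
```

```text
t 34.02 p [ 0.4732 -0.0314  0.0734] rot [-1.7998e+02  1.0000e-02 -1.7302e+02] F [-1.6 -0.5  5.7] T [-0.04  0.32  0.02] w 0.0177 g 78.9 j [ -17.   35.  111.   -0.   34. -114.]
```

The push is about 8 N, which matches a depth of 21–22 mm. Now I twist clockwise.

Call:
servo_tool(plan=[[0,0,0,6,10],[0,0,0,7,10],[0,0,0,7,10],[0,0,0,7,10],[0,0,0,7,10],[0,0,0,6,10],[0,0,0,0,10]])

```text
time: 34.9
eef_pos: [0.4742, -0.0315, 0.0736]
eef_rot: [180.0, 0.1, 147.0]
ft_force: [-0.0, 0.9, 4.4]
gripper_width: 0.0177
grip_force: 78.5
```

```bash
python3 -c "
from p import *
st()"
```

```text
t 34.9 p [ 0.4742 -0.0315  0.0736] rot [1.7996e+02 1.3000e-01 1.4704e+02] F [-0.   0.9  4.4] T [ 0.09 -0.02  0.02] w 0.0177 g 78.5 j [-17.  35. 111.   0.  34. -74.]
```

Call:
servo_tool(plan=[[0,0,0,7,10],[0,0,0,7,10],[0,0,0,7,10],[0,0,0,7,10],[0,0,0,7,10],[0,0,0,5,10],[0,0,0,0,10]])

```text
time: 35.78
eef_pos: [0.4742, -0.0325, 0.0736]
eef_rot: [179.9, 0.2, 107.2]
ft_force: [-0.2, -4.7, 4.5]
gripper_width: 0.0182
grip_force: 79.4
```

```bash
python3 -c "
from p import *
st()"
```

```text
t 35.77 p [ 0.4742 -0.0325  0.0736] rot [1.7992e+02 1.6000e-01 1.0720e+02] F [-0.2 -4.7  4.5] T [-1.05  0.16  0.15] w 0.0182 g 79.4 j [-17.  35. 111.  -0.  34. -34.]
```

Call:
servo_tool(plan=[[0,0,0,4,10],[0,0,0,3,10],[0,0,0,2,10],[0,0,0,0,10],[0,0,0,0,10]])

```text
time: 36.4
eef_pos: [0.4741, -0.0328, 0.0736]
eef_rot: [179.9, 0.2, 98.3]
ft_force: [-1.5, -6.5, 5.5]
gripper_width: 0.018
grip_force: 79.5
```

```bash
python3 -c "
from p import *
st()"
```

```text
t 36.4 p [ 0.4741 -0.0328  0.0736] rot [1.799e+02 1.700e-01 9.825e+01] F [-1.5 -6.5  5.5] T [-1.3   0.26  0.23] w 0.018 g 79.5 j [-17.  35. 111.  -0.  34. -25.]
```

Call:
servo_tool(plan=[[0,0,0,2,10],[0,0,0,2,10],[0,0,0,0,10],[0,0,0,0,10]])

```text
time: 36.9
eef_pos: [0.474, -0.033, 0.0736]
eef_rot: [179.9, 0.2, 94.4]
ft_force: [-1.2, -7.7, 5.4]
gripper_width: 0.0177
grip_force: 79.9
```

```bash
python3 -c "
from p import *
st()"
```

```text
t 36.9 p [ 0.474  -0.033   0.0736] rot [179.92   0.2   94.36] F [-1.2 -7.7  5.4] T [-1.43  0.24  0.48] w 0.0177 g 79.9 j [-17.  35. 111.  -0.  34. -22.]
```

Torque climbed from 0.23 to 0.48 N m over 4°, so the key is at the stop. I'll hold briefly, check that the block is still there, and hand in.

Call:
servo_tool(plan=[[0,0,0,0,10],[0,0,0,0,10],[0,0,0,0,10],[0,0,0,0,10]])

```text
time: 37.4
eef_pos: [0.474, -0.033, 0.0736]
eef_rot: [179.9, 0.2, 94.4]
ft_force: [-1.3, -6.8, 4.1]
gripper_width: 0.0179
grip_force: 79.9
```

```bash
python3 - <<'E'
from p import *
st();s=capture("scene")
for o in outline_of("block","scene")[:5]:
    b=o["box"]
    if b[0]>270: print(np.round(b),round(o["score"],2),np.round(fit({"scene":o["mask"]},BLOCK,[.461,.075,.12],.012),4))
print(hand_in())
E
```

```text
t 37.4 p [ 0.474  -0.033   0.0736] rot [179.91   0.2   94.36] F [-1.3 -6.8  4.1] T [-1.48  0.29  0.45] w 0.0179 g 79.9 j [-17.  35. 111.  -0.  34. -22.]
[288. 219. 315. 248.] 0.87 [0.4741 0.0675 0.2901 0.2281]
the job is handed in; nothing more can be done
None
```

I handed the job in at 37.4 s: the block was set square in the pocket on the second try and released, and the key is held pushed in and turned to its stop by force and torque readings; the last camera check of the block was a poor fit, so its clamped pose isn't confirmed.

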